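# Fit the new fuse into its spring clips with the sprung fuse tongs

## Robot

A 7-joint arm with a two-finger parallel gripper is mounted at the origin on a cart in front of the work surface, level with it; the furniture and walls round the work are solid. World frame = base frame: x ahead of the robot, y to its left, z up, the work surface at z = 0. Lengths are in m, angles in rad, forces in N, time in s.
With the tool pointing down it reaches from about 0.4 to 0.75 m from the base axis. Payload 19.5 kg.
Tool frame: the origin (TCP) lies midway between the tips of the shut fingers; the grasp point (between the pads) lies 19 mm behind it; z points along the fingers, y is the line along which they close (so a half turn about z gives the same grasp; the last joint's range is limited). The gripper opens to 85 mm and grips with 20 to 120 N. Pads are 22 mm wide; open, the fingers measure 114 mm over their backs; the gripper's body (76 mm by 85 mm) begins 54 mm behind the grasp point. The pads swing forward as they close: fully open they stand 13 mm farther back than shut.
Start: joints at [-1.196, 0.707, -0.028, 1.485, 0.022, 0.951, -0.075], TCP at [0.233, 0.526, 0.231] pointing down, gripper open.
Joint ranges: [-2.71, 2.71], [-0.32, 2.16], [-1.57, 1.52], [0, 2.45], [-1.46, 4.6], [0, 2.02], [-2.83, 2.83]. Speed limits (rad/s): [1.89, 1.89, 2.57, 2.57, 3.01, 3.01, 3.01].

## Interface

Orientations are given as a rotation vector (axis times angle).
In Python, from cell import * gives the robot as it stands.
- The arm moves only by the shell command python3 -m pendant 'ROWS' [FORCE]. ROWS is JSON, a list of rows, each a list of 3 entries, a list of its own where there are three numbers: the closure, from 0 (fully open) to 1 (shut), then the shift along the world's x, y, z in mm, then the turn about the world's z in degrees. In form: [[grip, [x, y, z], roll], ...]. A call has 1 to 12 rows; each row shifts and turns the commanded pose from where the row before left it; what a row does not reach is not made up. A row lasts 1/8 s, in which the tool goes at most 62.5 mm and 10.7 degrees, less where a joint would pass 70% of its speed; a pose out of reach is approached as far as the arm can. A call with a gripper value outside its range is refused whole. The fingers move at their own pace and stop on an object; FORCE is the grip in N (left out, the last holds). Time passes only in rows, so rows that do not move let the fingers close. It gives the time, the measured TCP pose, the force, the opening and the grip force at its end, in the units of the state.
- read_state(): the state, without advancing time (a new reading comes with each control period).
- read_camera(name): name is "side" or "top" or "wrist"; returns the picture (400x640x3 uint8, red, green, blue); there is no depth.
- get_calibration(name): a dict with "fx", "fy", "cx", "cy" (pixels), "rvec" (rotation vector, rad) and "tvec" (3), from world to camera coordinates, as OpenCV has them; the wrist camera has in their place "hand_eye" (4x4, takes a point from camera to tool coordinates, whose origin is the TCP and whose axes are the flange's). Camera axes: x right, y down, z forward; pixel columns grow to the right and rows downward; lengths in m; the calibration is good to about 2 mm. The wrist camera is an equidistant fisheye: a pixel r from the principal point sees the ray r / f radians off the axis. A picture is of the moment at which its call begins: read the wrist's pose just before it. get_calibration takes no time and is no camera call.
- hand_in(): hands the job in; it is judged then, once.
The state is a dict: "time": time; "q": joint angles; "qd": joint speeds; "joint_torque": joint torques, N m; "eef_pos": TCP position; "orientation": TCP orientation; "contact_force": force on the tool from outside, world axes, zero at the start; "ft_torque": the same for the moment, N m; "finger_gap": finger opening in m; "gripper_force": force on a finger pad.
Only numpy, scipy, OpenCV 4.12 (cv2) and the standard library are available. Lean on these libraries where they do the work, as an engineer would, in place of code of your own. Each camera call takes 0.05 s, during which the arm holds its last target. There are 200 camera calls.

## Task

Take the sprung tongs with the orange handles from their stand and use them, not the gripper's own fingers, to pick the new fuse (white with green bands) out of the blue rack and press it fully home into the two spring clips of the black fuse block: the block gives on its rubber buffers, so press until you feel the fuse bottom out firmly, but do not force it. Let go of the fuse, leave the brown burnt-out fuse in the rack, and hang the tongs back upright in their stand.

Things in the scene. Friction and masses are not known exactly. Their poses are not given: they have to be found in the camera images.
- fuse_center (a point): centre of the new fuse: white ceramic tube, 20 mm diameter, two thin green bands, a bright steel cap on each end (22 mm diameter, 14 mm long); 58 mm long, about 50 g. x axis along the fuse. It lies level in one of the two places of the blue rack, centre 38 mm above the bench; the 30 mm of tube between the caps is free below and at both sides for the jaws.
- fuse: the same new fuse; the body's origin is also its centre.
- blown_fuse_center (a point): centre of the burnt-out fuse, same size but dark brown with dark caps, in the other place of the rack. It stays there.
- fuse_rack: blue rack fixed to the bench: plate 90 x 130 x 8 mm with two pairs of vee posts; origin at the centre of its underside. The two fuses lie along its x axis, 32 mm to either side of its centre along y; which is where changes.
- fuse_block: fuse block without a fuse: fixed steel plate 168 x 78 x 4 mm (origin at the centre of its underside), above it a black deck 140 x 70 mm on four rubber buffers. On the deck two brass spring clips 44 mm apart along x, end tabs 63 mm apart that stop the fuse lengthwise (flared at the top), and black side walls 64 mm apart inside, tops 52 mm above the bench.
- clip_mouth (a point): middle of the mouth of the clips, 64 mm above the bench, x along the clips. Each clip has two upright leaves 20 mm apart, flared at the top, that spread for the 22 mm caps: pushing the fuse down between them takes about 9 to 14 N and it stays where the push ends. When its caps meet the seats it stops and the push rises: 17 to 22 N is home, over about 28 N is forcing.
- fuse_home (a point): where the centre of the fuse is when fully home with nothing pressing: midway between the clips, 46 mm above the bench, x along the clips; fixed to the plate. Under the push the deck sinks (from about 2 N on, 1 mm for every 2.5 N, at most 10 mm; not measured) and comes back up afterwards, so a fuse only lowered to this height stays several mm short of its seats.
- tongs: sprung tongs, about 110 g, two crossed arms like pliers, upright in their stand with handles up and jaws down. Origin at the pivot; z up, x along the steel pivot block (36 x 14 x 12 mm), y the direction in which handles and jaws close.
- tongs_pivot (a point): the pivot of the tongs (centre of the pivot block), axes as the tongs' own. The handles are held 40 mm straight above it; the jaws' centre is 60 mm below it.
- tongs_handles (a point): point between the two orange handles, 40 mm above the pivot. The handles reach from 18 to 64 mm above the pivot, are 16 mm wide (x) with flat outer faces, 47 mm over the outside when open; small guards stick out 15 to 19 mm above the pivot. A spring pushes each out with 5 N when open, 8 N when shut on the fuse; squeezed to about 44 mm they are held with the jaws still open.
- tongs_jaws (a point): centre between the two curved black jaws, 60 mm below the pivot. Jaws 16 mm wide (x), reaching 71 mm below the pivot; open, 30 mm apart at the lower lips and 52 mm over the backs. They shut on the fuse's tube when the handles are squeezed to about 34 to 36 mm (30 to 40 N of grip holds it firmly), and their hollow centres it.
- tongs_stand: grey steel stand fixed to the bench: foot 74 x 90 x 8 mm, two upright plates 44 mm wide (y), 23 mm apart inside (x), each forked at the top; origin at the centre of its underside. The ends of the pivot block hang in the forks, 16.6 mm wide (y), flared, reaching about 9 mm above the pivot. The tongs come straight up and must rise 85 mm to clear it.
- stand_fork (a point): where the tongs' pivot is when they hang in the stand, 86 mm above the bench; x axis along the pivot block.
There are look-alikes about, which are no part of the job. Leave any pink look-alike of the tongs alone.

How it is judged:
By the outcome, as a careful person would: the job done as asked, in the order asked, and still so for the second after the job is handed in, with the robot touching nothing.
It also fails if it takes over 51 s, if anything falls off the work surface, if the arm or the gripper's body presses on something with over 40 N, if the wrist force passes 120 N, or if a joint passes its speed limit or range.

## Working session

There is one attempt and no reset: what is moved stays moved. The work goes in short steps, Python scripts to look and compute and a shell command to move; the robot and the scene stay as the last step left them, time stands still between calls to the robot, and variables do not carry over. Pictures are saved under pics/ and viewed, at most 10 in all, crops included, and the job is handed in when it is done.

```bash
mkdir -p pics; cat > h.py <<'E'
from cell import *
import numpy as np, cv2
from scipy.spatial.transform import Rotation as R
def ray(cam,u,v,st=None):
    c=get_calibration(cam)
    if cam!='wrist':
        Rm=R.from_rotvec(c['rvec']).as_matrix(); o=-Rm.T@np.array(c['tvec'])
        d=Rm.T@np.array([(u-c['cx'])/c['fx'],(v-c['cy'])/c['fy'],1]); return o,d/np.linalg.norm(d)
    H=np.array(c['hand_eye']); x=(u-c['cx'])/c['fx']; y=(v-c['cy'])/c['fy']; r=np.hypot(x,y)
    s=np.sin(r)/r if r>1e-9 else 1
    d=np.array([x*s,y*s,np.cos(r)]); T=R.from_rotvec(st['orientation']).as_matrix()
    return T@H[:3,3]+np.array(st['eef_pos']), T@H[:3,:3]@d
def plane(cam,u,v,z,st=None):
    o,d=ray(cam,u,v,st); return o+d*(z-o[2])/d[2]
def save(n,im): cv2.imwrite('pics/'+n+'.png',cv2.cvtColor(im,cv2.COLOR_RGB2BGR))
E
python3 - <<'E'
from h import *
print(read_state())
for c in('top','side','wrist'):
    im=read_camera(c); save(c+'0',im); np.save(c+'0.npy',im)
    k=get_calibration(c); print(c,k)
E
```

```text
{'time': 0.0, 'q': array([-1.19569019,  0.70709964, -0.0275965 ,  1.48497931,  0.02200096,
        0.95091277, -0.07551067]), 'qd': array([ 2.71636013e-04,  6.84261650e-04, -2.25928202e-03, -7.72496019e-04,
       -1.41831796e-03,  1.15653709e-03,  4.66151468e-05]), 'joint_torque': array([ 2.57561642e-04, -8.83209872e+01,  1.23478387e+00, -2.36172152e+01,
        1.69033161e-02,  6.47977213e-03, -1.27495446e-05]), 'eef_pos': array([0.23268922, 0.52552995, 0.23083422]), 'orientation': array([-6.49991490e-01, -3.07343351e+00,  1.69944121e-03]), 'contact_force': array([ 0.40278673, -0.38028516,  0.24674059]), 'ft_torque': array([ 0.01346122,  0.00903607, -0.00792986]), 'gripper_force': 0.0, 'finger_gap': 0.08570778518069289}
top {'fx': 516.3055884621635, 'fy': 516.3055884621635, 'cx': 330.13132764606627, 'cy': 203.29385825679998, 'rvec': array([ 2.1477173 , -2.11443193,  0.18525295]), 'tvec': array([0.09973556, 0.53352219, 1.32507106])}
side {'fx': 492.9184887533096, 'fy': 492.9184887533096, 'cx': 318.7384774510704, 'cy': 198.49864750284448, 'rvec': array([ 1.99701083, -0.60084406,  0.34238783]), 'tvec': array([-0.3786664 ,  0.25812104,  0.99449656])}
wrist {'fx': 309.70691628693146, 'fy': 309.70691628693146, 'cx': 318.8815678199384, 'cy': 201.10185477720296, 'hand_eye': array([[-4.43726732e-04, -9.64305219e-01, -2.64792839e-01,
         6.74618992e-02],
       [ 9.99999565e-01, -6.45005474e-04,  6.73188922e-04,
        -5.33890767e-04],
       [-8.19952421e-04, -2.64792425e-01,  9.64305086e-01,
        -1.42149502e-01],
       [ 0.00000000e+00,  0.00000000e+00,  0.00000000e+00,
         1.00000000e+00]])}
```

View pics/top0.png

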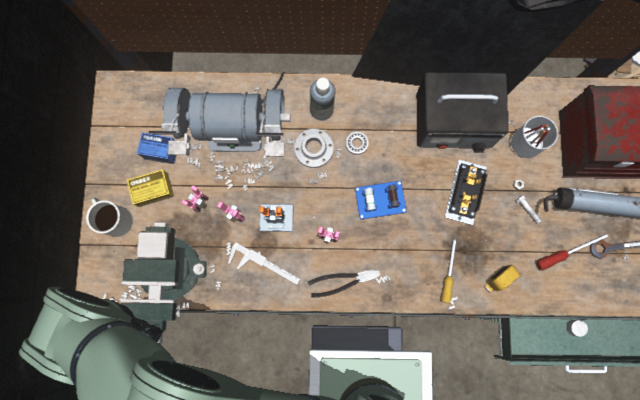

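View pics/side0.png

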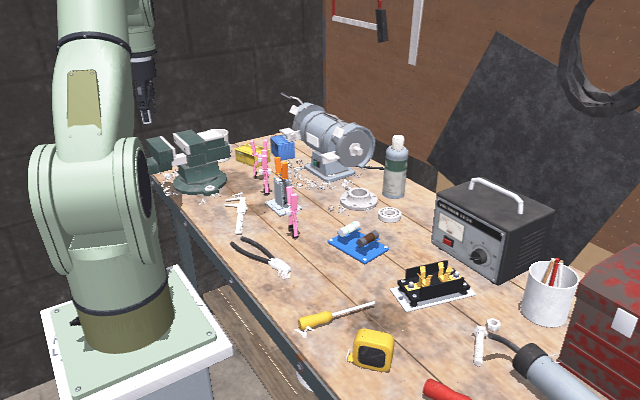

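The top view shows the orange-handled tongs in a grey stand at (272,213) and pink look-alikes at (195,198), (231,211) and (328,234). The blue rack is at (381,199) with the white fuse at about (370,199) and the brown one at (392,196). The fuse block is at (467,192). The orange pair fits the description because it is the only one with orange handles in a stand. I'll confirm that in an enlarged crop.

```bash
python3 - <<'E'
from h import *
im=np.load('top0.npy')
c=cv2.resize(im[180:250,180:345],None,fx=4.5,fy=4.5,interpolation=cv2.INTER_CUBIC); 
d=cv2.resize(im[155:225,345:500],None,fx=4.5,fy=4.5,interpolation=cv2.INTER_CUBIC)
d=np.pad(d,((0,0),(0,c.shape[1]-d.shape[1]),(0,0)))
x=np.vstack([c[:290],d[:300]]); print(x.shape); save('crop0',x)
print('origin', plane('top',330,203,0))
h=cv2.cvtColor(im,cv2.COLOR_RGB2HSV)
def blob(name,m,z):
    n,l,s,ce=cv2.connectedComponentsWithStats(m.astype(np.uint8))
    for i in range(1,n):
        if s[i,4]>8:
            pts=np.argwhere(l==i)[:,::-1].astype(np.float32)
            P=np.array([plane('top',*p,z)[:2] for p in pts]); r=cv2.minAreaRect((P*1000).astype(np.float32))
            print(name,ce[i].round(1),s[i,4],np.round(P.mean(0),4),[np.round(q,1) for q in r])
roi=np.zeros(h.shape[:2],bool); roi[165:230,250:500]=1
blob('orange',roi&(h[...,0]>5)&(h[...,0]<14)&(h[...,1]>200)&(h[...,2]>180),.14)
blob('blue',roi&(h[...,0]>100)&(h[...,0]<125)&(h[...,1]>150),.008)
blob('white',roi&(h[...,1]<40)&(h[...,2]>190),.045)
blob('black',roi&(h[...,2]<45),.045)
blob('brass',roi&(h[...,0]>20)&(h[...,0]<30)&(h[...,1]>180)&(h[...,2]>130),.06)
E
```

```text
(590, 742, 3)
origin [0.54078635 0.10847491 0.        ]
blue [379.9 200.6] 948 [ 0.5483 -0.0278] [array([551.3, -28.6]), array([ 87.1, 126.5]), np.float64(9.4)]
white [254.9 166.3] 38 [0.63   0.3121] [array([626.7, 309.1]), array([13.8, 32.3]), np.float64(0.9)]
white [269.5 166.8] 12 [0.6291 0.2727] [array([630.5, 272.8]), array([16.1, 12.4]), np.float64(32.1)]
white [313.2 165.3] 19 [0.6352 0.1554] [array([634.7, 155.8]), array([ 2.8, 32.3]), np.float64(0.9)]
white [457.2 167.5] 12 [ 0.6353 -0.2324] [array([ 635.1, -232.5]), array([ 4.5, 14.9]), np.float64(75.0)]
white [480.6 166.3] 34 [ 0.6397 -0.2956] [array([ 639.1, -294. ]), array([ 8.3, 32.1]), np.float64(0.9)]
white [322.8 174.8] 25 [0.6095 0.1289] [array([610.7, 130.1]), array([12.9, 19.5]), np.float64(12.5)]
white [251.8 180.9] 18 [0.5897 0.3186] [array([589.5, 318.2]), array([11.1, 10.7]), np.float64(2.3)]
white [369.6 198.7] 129 [0.5462 0.0031] [array([546.7,   2.9]), array([56.8, 17.9]), np.float64(10.4)]
white [277.8 218.5] 482 [0.4891 0.2457] [array([493.2, 250.8]), array([64.2, 84.8]), np.float64(0.9)]
white [458.3 217.2] 173 [ 0.5001 -0.2316] [array([ 500.4, -231.8]), array([81.9, 31.3]), np.float64(61.7)]
white [464.5 208.2] 10 [ 0.5245 -0.2489] [array([ 525. , -248.8]), array([5.4, 8.1]), np.float64(0.9)]
white [272.1 217.3] 25 [0.492 0.261] [array([491.3, 260.7]), array([14.3, 11.8]), np.float64(64.3)]
white [329.4 228.2] 15 [0.4654 0.109 ] [array([466. , 108.7]), array([ 5.3, 13.2]), np.float64(0.9)]
black [458.7 175.4] 20 [ 0.6137 -0.2359] [array([ 613. , -236.6]), array([ 4.5, 42.4]), np.float64(74.9)]
black [480.5 190.5] 72 [ 0.5733 -0.2931] [array([ 568.2, -290.6]), array([  7.8, 100.2]), np.float64(75.2)]
black [453.1 198.4] 12 [ 0.5505 -0.2192] [array([ 551.6, -219.2]), array([ 3.4, 27.8]), np.float64(80.6)]
```

View pics/crop0.png

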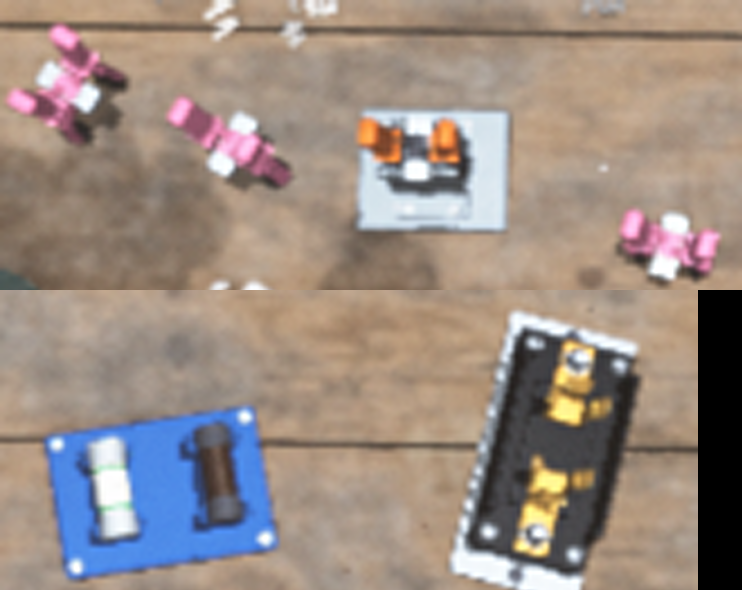

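The crop shows the orange tongs in their grey stand (foot centre about (276,218)), with jaws closing along world y. The white fuse with green bands sits on the left of the rack, and the block's yaw is about -14°. Next I'll hover over the tongs and refine with the wrist camera.

```bash
python3 -m pendant '[[0.3,[10,-10,40],0],[0.3,[30,-40,10],6],[0.3,[35,-45,0],6],[0.3,[35,-45,0],6],[0.3,[35,-45,0],6],[0.3,[35,-45,0],0],[0.3,[35,-30,0],0],[0.3,[20,-16,-10],0],[0.3,[0,0,0],0]]' 40
python3 - <<'E'
from h import *
st=read_state(); im=read_camera('wrist'); np.save('w1.npy',im); save('w1',im)
print(st['eef_pos'],st['orientation'],st['finger_gap'])
E
```

```text
time: 1.27
eef_pos: [0.4686, 0.2482, 0.2705]
orientation: [-0.001, -3.141, 0.002]
contact_force: [-0.7, 0.5, -0.0]
finger_gap: 0.06
gripper_force: 0.0
[0.46858593 0.24821798 0.27045859] [-1.15145646e-03 -3.14062066e+00  1.87792811e-03] 0.0600382708000715
```

View pics/w1.png

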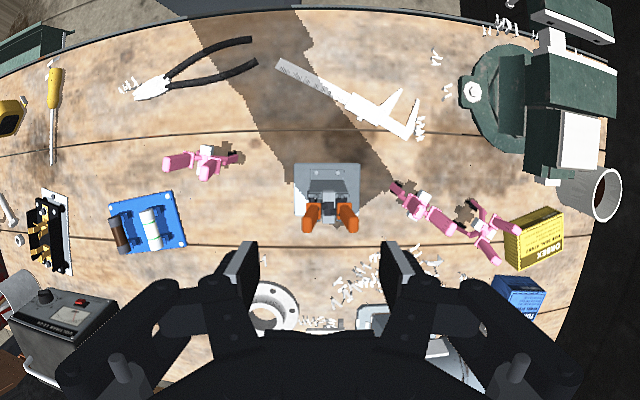

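The wrist view shows the orange tongs upright in the stand: handles around (312,217) and (347,217), foot from (294,163) to (360,215). The rack is at (149,222) with the new fuse at (152,229), and the block is at (45,235). Now I'll measure.

```bash
cat > m1.py <<'E'
from h import *
st=read_state(); im=np.load('w1.npy'); h=cv2.cvtColor(im,cv2.COLOR_RGB2HSV)
def blob(name,m,zs,roi,k=1):
    r=np.zeros(m.shape,bool); u0,v0,u1,v1=roi; r[v0:v1,u0:u1]=1
    m=(m&r).astype(np.uint8); n,l,s,ce=cv2.connectedComponentsWithStats(m)
    for i in np.argsort(-s[1:,4])[:k]+1:
        pts=np.argwhere(l==i)[:,::-1]
        for z in zs:
            P=np.array([plane('wrist',*p,z,st)[:2] for p in pts])*1000
            r=cv2.minAreaRect(P.astype(np.float32)); print(name,z,s[i],np.round(P.min(0)),np.round(P.max(0)),[np.round(q,1) for q in r])
org=(h[...,0]>3)&(h[...,0]<16)&(h[...,1]>200)&(h[...,2]>100)
blob('orange',org,(.150,),(290,190,370,240),2)
blob('foot',(h[...,1]<70)&(h[...,2]>80)&(h[...,2]<250),(.008,),(280,155,372,230))
blob('rack',(h[...,0]>100)&(h[...,0]<125)&(h[...,1]>130),(.008,),(100,180,195,260))
blob('fuse',(h[...,1]<60)&(h[...,2]>170),(.043,),(135,200,172,262))
blob('plate',(h[...,1]<40)&(h[...,2]>170),(.004,),(20,180,80,280),2)
blob('brass',(h[...,0]>18)&(h[...,0]<30)&(h[...,1]>150)&(h[...,2]>130),(.06,),(20,180,75,280),4)
a=cv2.resize(im[150:245,280:380],None,fx=6,fy=6,interpolation=cv2.INTER_CUBIC); save('crop1',a)
E
python3 m1.py
```

```text
orange 0.15 [303 203   9  29  46] [474. 235.] [501. 242.] [array([486.9, 237.3]), array([ 3.7, 27.5]), np.float64(76.1)]
orange 0.15 [343 209  15  22  42] [480. 271.] [500. 284.] [array([489. , 279.8]), array([21.5,  7.5]), np.float64(33.5)]Traceback (most recent call last):
  File "m1.py", line 13, in <module>
    blob('foot',(h[...,1]<70)&(h[...,2]>80)&(h[...,2]<250),(.008,),(280,155,372,230))
    ~~~~^^^^^^^^^^^^^^^^^^^^^^^^^^^^^^^^^^^^^^^^^^^^^^^^^^^^^^^^^^^^^^^^^^^^^^^^^^^^^
  File "m1.py", line 9, in blob
    P=np.array([plane('wrist',*p,z,st)[:2] for p in pts])*1000
                ~~~~~^^^^^^^^^^^^^^^^^
  File "h.py", line 14, in plane
    o,d=ray(cam,u,v,st); return o+d*(z-o[2])/d[2]
        ~~~^^^^^^^^^^^^
  File "h.py", line 5, in ray
    c=get_calibration(cam)
ValueError: time passes only in moves, steps and waits
```

```bash
sed -i 's/^def ray/_C={n:get_calibration(n) for n in ("top","side","wrist")}\ndef ray/; s/c=get_calibration(cam)/c=_C[cam]/' h.py
sed -i 's/org=.*/org=((h[...,0]<18)|(h[...,0]>175))\&(h[...,1]>150)\&(h[...,2]>70)/' m1.py
python3 m1.py
```

```text
orange 0.15 [337 202  22  31 436] [473. 265.] [502. 285.] [array([487.2, 274.7]), array([31.8, 16.3]), np.float64(25.8)]
orange 0.15 [302 202  19  31 402] [473. 234.] [501. 250.] [array([487.6, 242.4]), array([14.8, 30.5]), np.float64(72.7)]
foot 0.008 [ 280  155   92   75 4771] [448. 195.] [552. 323.] [array([499.9, 259. ]), array([127.9, 104.1]), np.float64(89.9)]
rack 0.008 [ 108  191   79   63 2605] [496. -93.] [601.  48.] [array([548.6, -21.7]), array([ 88.7, 130.3]), np.float64(9.4)]
fuse 0.043 [135 210  37  52 846] [515. -31.] [596.  39.] [array([554.7,   2.3]), array([78.4, 71.5]), np.float64(4.2)]
plate 0.004 [ 41 188  31  89 597] [ 487. -277.] [ 667. -200.] [array([ 576.1, -256.9]), array([ 78.5, 168.5]), np.float64(75.3)]
plate 0.004 [ 20 210   7  19  96] [ 532. -388.] [ 572. -350.] [array([ 553.8, -367. ]), array([23.4, 50.6]), np.float64(66.2)]
brass 0.06 [ 41 222   3   3   4] [ 534. -223.] [ 538. -217.] [array([ 535.7, -219.9]), array([2.6, 5.7]), np.float64(26.6)]
brass 0.06 [ 31 251   1   3   3] [ 593. -284.] [ 597. -282.] [array([ 594.9, -283. ]), array([0. , 4.7]), np.float64(63.2)]
brass 0.06 [ 43 253   1   2   2] [ 593. -242.] [ 595. -241.] [array([ 594. , -241.9]), array([2.2, 0. ]), np.float64(154.8)]
brass 0.06 [ 28 229   1   2   2] [ 549. -273.] [ 551. -272.] [array([ 550.1, -272.2]), array([2.1, 0. ]), np.float64(155.8)]
```

View pics/crop1.png

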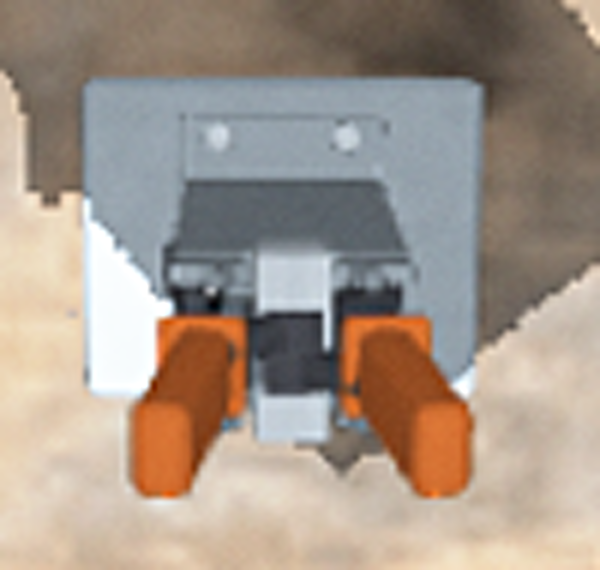

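The crop confirms orange handles on a steel pivot block. The block top spans (322.8–335, 190.8–223.3), the handle tops are at v 217.5–232.5, and the foot corners are (294.2,163.3), (360.3,164), (294.7,215.5) and (358.7,215.8).

```bash
python3 - <<'E'
from h import *
st=read_state(); p=lambda u,v,z:(plane('wrist',u,v,z,st)[:2]*1000).round(1)
print('foot',[p(*c,.008) for c in((294.2,163.3),(360.3,164),(294.7,215.5),(358.7,215.8))])
print('block',[p(*c,.092) for c in((322.8,191),(335,191),(322.8,223.3),(335,223.3))])
print('htops',[p(*c,.150) for c in((302.2,217.5),(302.2,232.3),(358,217.5),(358,232.3))])
print('R',R.from_rotvec(st['orientation']).as_matrix().round(3), st['eef_pos'])
im=np.load('w1.npy'); h=cv2.cvtColor(im,cv2.COLOR_RGB2HSV)
m=(h[...,1]<60)&(h[...,2]>120); m[:,:138]=0;m[:,168:]=0;m[:205]=0;m[254:]=0
save('crop2',np.hstack([cv2.resize(im[180:285,100:190],None,fx=4.5,fy=4.5,interpolation=cv2.INTER_CUBIC),cv2.resize(im[180:285,15:90],None,fx=4.5,fy=4.5,interpolation=cv2.INTER_CUBIC)]))
E
```

```text
foot [array([459.5, 216.8]), array([460.2, 304.4]), array([531.8, 216.1]), array([532.3, 304.5])]
block [array([477.1, 253.5]), array([477. , 266.6]), array([513.5, 253.7]), array([513.5, 267.1])]
htops [array([487.6, 234.4]), array([501.8, 234.2]), array([487.6, 284.5]), array([501.9, 285.1])]
R [[-1.    -0.001 -0.001]
 [-0.001  1.    -0.   ]
 [ 0.001 -0.    -1.   ]] [0.46773037 0.24949033 0.27092777]
```

View pics/crop2.png

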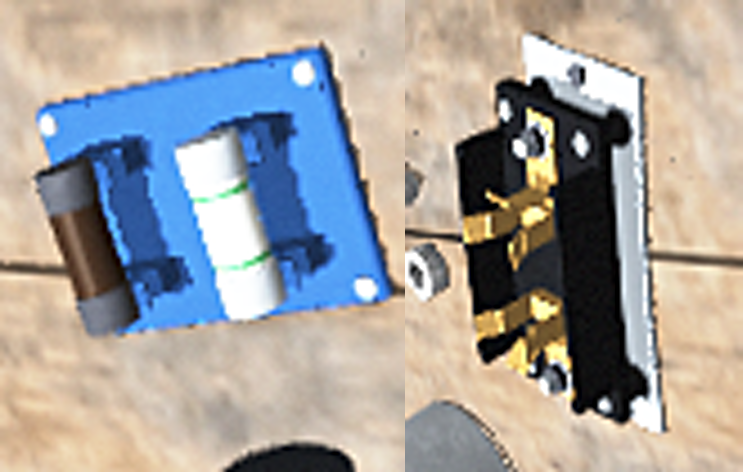

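The pivot is at about (0.4955, 0.260) with yaw 0. I'll descend over the handles and squeeze to about 44 mm.

```bash
python3 -m pendant '[[0.3,[28,10.5,-40],0],[0.3,[0,0,-50],0],[0.3,[0,0,-40],0],[0.3,[0,0,-25],0],[0.3,[0,0,-12],0],[0.3,[0,0,0],0],[0.4,[0,0,0],0],[0.48,[0,0,0],0],[0.49,[0,0,0],0],[0.49,[0,0,0],0]]' 40
python3 - <<'E'
from h import *
st=read_state(); im=read_camera('wrist'); save('w2',im[100:400,160:480])
print(st['eef_pos'],st['finger_gap'],st['gripper_force'],st['contact_force'])
E
```

```text
time: 2.58
eef_pos: [0.4963, 0.2605, 0.1054]
orientation: [-0.003, 3.14, 0.001]
contact_force: [-1.0, -0.2, 7.1]
finger_gap: 0.0437
gripper_force: 5.7
[0.49626818 0.26047366 0.10541424] 0.043706939181587696 5.6897959462367 [-1.02274714 -0.16058973  7.09980158]
```

View pics/w2.png

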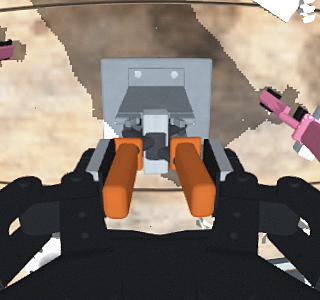

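The fingertips rest on the guards and the handles are squeezed to 43.7 mm. I'll lift straight up and move to a viewpoint beside the rack.

```bash
python3 -m pendant '[[0.49,[0,0,5],0],[0.49,[0,0,20],0],[0.49,[0,0,40],0],[0.49,[0,0,45],0],[0.49,[0,0,40],0],[0.49,[0,-30,16],0],[0.49,[0,-45,0],3],[0.49,[0,-50,0],3],[0.49,[-2,-45,0],3],[0.49,[-3,-30,0],0.4],[0.49,[0,0,0],0],[0.49,[0,0,0],0]]' 40
cat > m2.py <<'E'
from h import *
st=read_state(); im=read_camera('wrist'); np.save('w3.npy',im); save('w3',im)
print(st['eef_pos'],st['orientation'],st['finger_gap'],st['gripper_force'],st['contact_force'])
h=cv2.cvtColor(im,cv2.COLOR_RGB2HSV)
def big(m,z,name):
    n,l,s,ce=cv2.connectedComponentsWithStats(m.astype(np.uint8)); 
    for i in np.argsort(-s[1:,4])[:2]+1:
        P=np.array([plane('wrist',*p,z,st)[:2] for p in np.argwhere(l==i)[:,::-1]])*1000
        print(name,s[i],[np.round(q,1) for q in cv2.minAreaRect(P.astype(np.float32))])
b=(h[...,0]>100)&(h[...,0]<125)&(h[...,1]>130); big(b,.008,'rack')
r=cv2.morphologyEx(b.astype(np.uint8),cv2.MORPH_CLOSE,np.ones((41,41)))>0
big(r&(h[...,1]<70)&(h[...,2]>120),.045,'fuse')
big(r&(h[...,0]>50)&(h[...,0]<80)&(h[...,1]>90)&(h[...,2]>90),.047,'green')
E
python3 m2.py
```

```text
time: 4.12
eef_pos: [0.4908, 0.061, 0.2706]
orientation: [-0.261, 3.13, 0.001]
contact_force: [-0.4, 0.5, -1.7]
finger_gap: 0.0439
gripper_force: 4.4
[0.49078104 0.06100134 0.27062997] [-2.61356288e-01  3.13021405e+00  5.90909266e-04] 0.04387537523070164 4.413805268704891 [-0.3801417   0.47103754 -1.65872891]
rack [ 205  169   92   63 3574] [array([549.2, -25.4]), array([ 88.8, 128.1]), np.float64(8.8)]
rack [535 292  51  37 834] [array([694.4, 622.5]), array([180.9,  80.6]), np.float64(80.5)]
fuse [ 243  185   35   95 1476] [array([579.4,  -2.7]), array([ 40. , 134.6]), np.float64(77.3)]
fuse [ 543  297   62   63 1126] [array([716.9, 625.1]), array([165. , 170.5]), np.float64(89.8)]
green [271 199   6   3   8] [array([532. ,  11.7]), array([1.9, 6.8]), np.float64(31.4)]
green [271 218   6   2   6] [array([555.4,  14.3]), array([0.9, 6.6]), np.float64(24.2)]
```

View pics/w3.png

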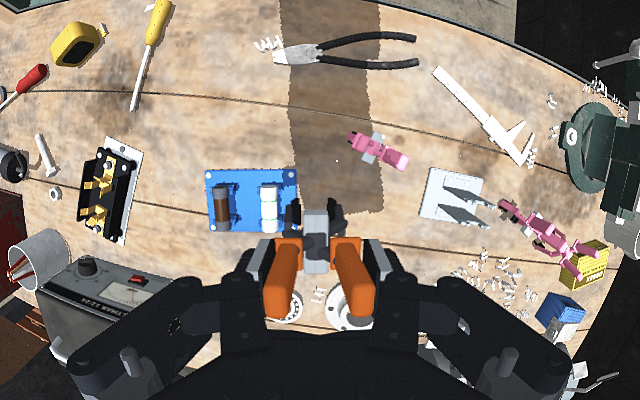

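The tongs are in the gripper and the stand is empty. The rack is at (252,200), with the new fuse centred at about (269,209), and the block is at (110,190).

```bash
python3 - <<'E'
from h import *
st=read_state(); im=np.load('w3.npy'); h=cv2.cvtColor(im,cv2.COLOR_RGB2HSV)
s=dict(st); s['eef_pos']=np.array([0.4908,0.0605,0.2708])
m=(h[...,1]<70)&(h[...,2]>110); m[:, :255]=0;m[:,284:]=0;m[:182]=0;m[238:]=0
n,l,t,ce=cv2.connectedComponentsWithStats(m.astype(np.uint8)); i=1+np.argmax(t[1:,4]); print(t[i],ce[i])
r=cv2.minAreaRect(np.argwhere(l==i)[:,::-1].astype(np.float32)); print(r)
print('fuse',(plane('wrist',*r[0],.038,s)*1000).round(1),(plane('wrist',*r[0],.038,st)*1000).round(1))
mm=(h[...,1]<40)&(h[...,2]>150); mm[:,:70]=0;mm[:,150:]=0;mm[:130]=0;mm[250:]=0
n,l,t,ce=cv2.connectedComponentsWithStats(mm.astype(np.uint8)); i=1+np.argmax(t[1:,4])
P=np.array([plane('wrist',*p,.004,st)[:2] for p in np.argwhere(l==i)[:,::-1]])*1000
print('plate',t[i],cv2.minAreaRect(P.astype(np.float32)))
E
```

```text
[255 185  29  53 874] [268.59382151 212.67276888]
((269.0, 211.0), (28.0, 52.0), 0.0)
fuse [549.4   5.8  38. ] [549.3   6.6  38. ]
plate [104 136  39 111 936] ((576.84326171875, -258.50128173828125), (78.14988708496094, 169.94236755371094), 75.95812225341797)
```

```bash
python3 -m pendant '[[0.49,[-20,-27,0],-0.4],[0.49,[-18,-28,0],0],[0.49,[0,0,0],0],[0.49,[0,0,0],0]]' 40
python3 - <<'E'
from h import *
st=read_state(); im=read_camera('wrist'); np.save('w4.npy',im)
print(st['eef_pos'],st['orientation'])
h=cv2.cvtColor(im,cv2.COLOR_RGB2HSV)
g=(h[...,0]>45)&(h[...,0]<85)&(h[...,1]>60)&(h[...,2]>90); g[:,:220]=0;g[:,420:]=0;g[:100]=0;g[230:]=0
n,l,t,ce=cv2.connectedComponentsWithStats(g.astype(np.uint8))
for i in range(1,n):
    if t[i,4]>4: print('green',t[i],ce[i])
b=(h[...,0]>100)&(h[...,0]<125)&(h[...,1]>130); b[:,:200]=0;b[:,440:]=0
n,l,t,ce=cv2.connectedComponentsWithStats(b.astype(np.uint8)); i=1+np.argmax(t[1:,4])
P=np.array([plane('wrist',*p,.008,st)[:2] for p in np.argwhere(l==i)[:,::-1]])*1000
print('rack',t[i],cv2.minAreaRect(P.astype(np.float32)))
save('w4',cv2.resize(im[130:250,220:420],None,fx=4,fy=4,interpolation=cv2.INTER_CUBIC))
E
```

```text
time: 4.68
eef_pos: [0.4531, 0.0062, 0.2704]
orientation: [-0.252, 3.131, 0.0]
contact_force: [-0.0, 0.1, -1.2]
finger_gap: 0.0433
gripper_force: 4.4
[0.45313153 0.00624004 0.27039123] [-2.51518334e-01  3.13101884e+00  4.84843936e-04]
rack [ 239  202   49   51 1398] ((547.3516845703125, -56.852012634277344), (76.2999496459961, 67.62354278564453), 8.826972961425781)
```

View pics/w4.png

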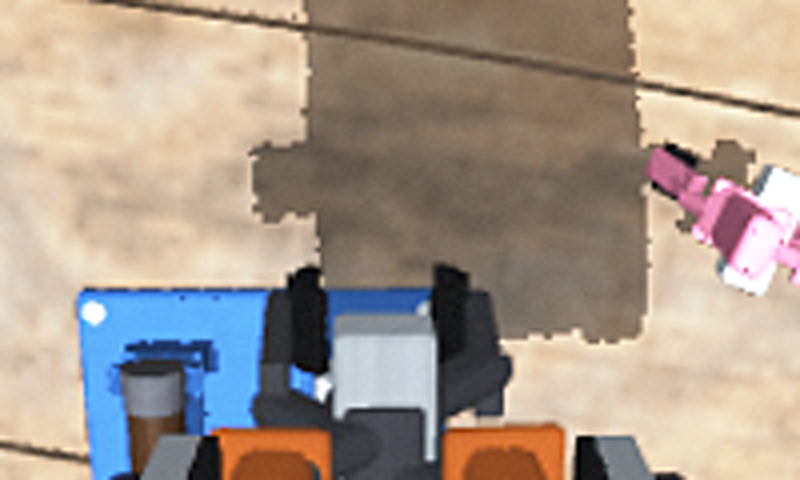

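The view shows rack screws at (243.3,208.3) and (325.5,207.0), and jaw lips centred at about u=315. The fuse is hidden behind the tongs, so I'll use the rack's visible corner and screws.

```bash
python3 - <<'E'
from h import *
st=read_state(); st['eef_pos']=np.array([.4529,.0057,.2707])
Rz=lambda a:np.array([[np.cos(a),-np.sin(a)],[np.sin(a),np.cos(a)]])
p=lambda u,v,z:plane('wrist',u,v,z,st)[:2]*1000
a=p(243.3,208.3,.009);b=p(325.5,207,.009);c=p(240,203,.008)
d=b-a; yaw=np.arctan2(-d[0],d[1]); print('screws',a,b,np.hypot(*d),'yaw',np.degrees(yaw))
for y in(yaw,np.radians(9)):
    print('centre corner',c+Rz(y)@[45,65]); k=(65-np.hypot(*d)/2); ctr=(a+b)/2+Rz(y)@[45-k,0]; print('ctr screws',ctr,'fuse',ctr+Rz(y)@[0,32])
# jaw lips, tool-frame check
for u,v in((297,199),(332.5,199),(301,199),(328.5,199)):print('jaw',p(u,v,.2707-.0194-.069))
print(R.from_rotvec(st['orientation']).as_matrix().round(4)[:, :2])
E
```

```text
screws [522.79394377 -89.1753321 ] [502.62527221  23.02162258] 113.99531548673636 yaw 10.190726437578652
centre corner [549.03318174 -22.85985653]
ctr screws [549.1236002  -26.53102782] fuse [543.46198606   4.96414841]
centre corner [550.52097899 -23.55678505]
ctr screws [549.25176317 -27.28914596] fuse [544.24586029   4.31688094]
jaw [449.7642577  -11.94451892]
jaw [445.40496265  15.09799915]
jaw [449.27244913  -8.88899963]
jaw [445.89700777  12.05026063]
[[-9.871e-01 -1.599e-01]
 [-1.599e-01  9.871e-01]
 [-4.000e-04  3.000e-04]]
```

```bash
python3 -m pendant '[[0.49,[45,1,0],0],[0.49,[46,0.5,-10],0],[0.49,[0,0,-45],0],[0.49,[0,0,-45],0],[0.49,[0,0,-24],0],[0.49,[0,0,0],0]]' 40; python3 -m pendant '[[0.49,[0,0,-5],0],[0.49,[0,0,-5],0],[0.49,[0,0,0],0]]'
```

```text
time: 5.48
eef_pos: [0.5433, 0.0077, 0.145]
orientation: [0.252, -3.129, -0.0]
contact_force: [0.8, 0.8, -1.1]
finger_gap: 0.044
gripper_force: 4.4
time: 5.85
eef_pos: [0.5438, 0.0068, 0.1364]
orientation: [-0.25, 3.131, -0.0]
contact_force: [-0.2, 0.0, -1.4]
finger_gap: 0.0436
gripper_force: 4.4
```

```bash
python3 -m pendant '[[0.49,[0,0,-4],0],[0.49,[0,0,0],0]]'; python3 -m pendant '[[0.49,[0,0,-4],0],[0.49,[0,0,0],0]]';python3 -m pendant '[[0.49,[0,0,-4],0],[0.49,[0,0,0],0]]'
```

```text
time: 6.1
eef_pos: [0.5437, 0.0067, 0.1321]
orientation: [0.25, -3.131, 0.0]
contact_force: [-0.0, 0.3, -1.2]
finger_gap: 0.0436
gripper_force: 4.4
time: 6.35
eef_pos: [0.5436, 0.0068, 0.128]
orientation: [0.25, -3.131, 0.0]
contact_force: [-0.1, -0.3, -0.5]
finger_gap: 0.0435
gripper_force: 4.5
time: 6.6
eef_pos: [0.5436, 0.0068, 0.124]
orientation: [0.25, -3.131, 0.0]
contact_force: [-0.2, -0.2, -1.3]
finger_gap: 0.0436
gripper_force: 4.5
```

```bash
python3 -m pendant '[[0.49,[0,0,-4],0],[0.49,[0,0,-2.5],0],[0.49,[0,0,0],0]]'; python3 -m pendant '[[0.52,[0,0,0],0],[0.55,[0,0,0],0],[0.57,[0,0,0],0],[0.57,[0,0,0],0]]' 38;  python3 -m pendant '[[0.7,[0,0,0],0],[0.7,[0,0,0],0],[0.7,[0,0,0],0]]' 38
```

```text
time: 6.98
eef_pos: [0.5437, 0.0068, 0.1176]
orientation: [0.25, -3.131, 0.0]
contact_force: [0.6, -1.3, -1.1]
finger_gap: 0.0438
gripper_force: 4.4
time: 7.48
eef_pos: [0.544, 0.007, 0.1182]
orientation: [-0.25, 3.131, 0.0]
contact_force: [-0.3, 0.5, 5.3]
finger_gap: 0.0374
gripper_force: 19.7
time: 7.85
eef_pos: [0.5442, 0.0067, 0.1186]
orientation: [-0.249, 3.13, -0.0]
contact_force: [-2.2, 0.2, 15.0]
finger_gap: 0.036
gripper_force: 36.0
```

```bash
python3 -m pendant '[[0.7,[0,0,2],0],[0.7,[0,0,0],0]]'; python3 -m pendant '[[0.7,[0,0,3],0],[0.7,[0,0,0],0]]'; python3 -m pendant '[[0.7,[0,0,10],0],[0.7,[0,0,10],0],[0.7,[0,0,0],0]]'
```

```text
time: 8.1
eef_pos: [0.5442, 0.0066, 0.1204]
orientation: [-0.249, 3.13, -0.001]
contact_force: [-0.6, -0.6, 11.4]
finger_gap: 0.0348
gripper_force: 39.2
time: 8.35
eef_pos: [0.5438, 0.0068, 0.1229]
orientation: [-0.25, 3.132, -0.0]
contact_force: [-0.1, -0.2, -1.0]
finger_gap: 0.0342
gripper_force: 37.8
time: 8.72
eef_pos: [0.5442, 0.0068, 0.1437]
orientation: [-0.249, 3.13, -0.0]
contact_force: [0.3, 0.5, -1.0]
finger_gap: 0.0342
gripper_force: 38.0
```

Grip 38 N at a 34.2 mm gap is consistent with holding the fuse. I'll lift, travel to a viewpoint beside the block, and check numerically.

```bash
python3 -m pendant '[[0.7,[0,0,30],0],[0.7,[0,0,45],0],[0.7,[0,-20,40],-4],[0.7,[-4,-40,12],-5],[0.7,[-5,-45,0],-5],[0.7,[-5,-40,0],-5],[0.7,[0,-30,0],-5],[0.7,[0,0,0],0],[0.7,[0,0,0],0]]'
python3 - <<'E'
from h import *
t=read_camera('top'); print('rack px', t[196:202,367:373].mean((0,1)), t[194:199,390:395].mean((0,1)))
st=read_state(); im=read_camera('wrist'); np.save('w5.npy',im); save('w5',im)
print(st['eef_pos'],st['orientation'],st['finger_gap'])
h=cv2.cvtColor(im,cv2.COLOR_RGB2HSV)
def rep(m,z,k,name,mn=60):
    n,l,t,ce=cv2.connectedComponentsWithStats(m.astype(np.uint8))
    for i in np.argsort(-t[1:,4])[:k]+1:
        if t[i,4]<mn: continue
        P=np.array([plane('wrist',*p,z,st)[:2] for p in np.argwhere(l==i)[:,::-1]])*1000
        print(name,t[i],[np.round(q,1) for q in cv2.minAreaRect(P.astype(np.float32))])
rep((h[...,0]>100)&(h[...,0]<125)&(h[...,1]>130),.008,2,'blue')
m=(h[...,1]<40)&(h[...,2]>150); m[:,340:]=0; rep(m,.004,4,'plate')
m=(h[...,0]>18)&(h[...,0]<30)&(h[...,1]>140)&(h[...,2]>110);m[:,330:]=0; rep(m,.06,6,'brass',10)
E
```

```text
time: 9.85
eef_pos: [0.5298, -0.1675, 0.2696]
orientation: [-0.405, -3.115, -0.001]
contact_force: [-1.1, 0.4, -1.7]
finger_gap: 0.0341
gripper_force: 38.5
rack px [ 81.25       145.83333333 237.13888889] [84.84 68.6  63.8 ]
[ 0.52986034 -0.16731285  0.26972177] [-4.04027856e-01 -3.11535449e+00 -6.31302859e-04] 0.03395943954836126
blue [ 369  113  101   92 4675] [array([549.7, -27.2]), array([ 89.2, 128.6]), np.float64(9.4)]
blue [  0 151   6  24  78] [array([ 326.8, -790.8]), array([23.2, 50. ]), np.float64(59.5)]
plate [  32  236   73   37 1700] [array([ 556.4, -689.5]), array([245.4,  68. ]), np.float64(84.0)]
plate [ 130  194   91   47 1597] [array([ 541.4, -396.6]), array([152.1,  72.9]), np.float64(77.8)]
plate [ 172    2   69   41 1035] [array([ 289.9, -263.2]), array([103.2,  47.6]), np.float64(89.0)]
plate [233 158  59  75 971] [array([ 545.8, -251.7]), array([ 78.7, 105.9]), np.float64(75.4)]
brass [126  48  56  56 413] [array([ 341.6, -336. ]), array([48.7, 82.9]), np.float64(24.8)]
brass [240   0  21  46 330] [array([ 330.8, -195.2]), array([22.3, 59.6]), np.float64(81.8)]
brass [255 196  12   5  28] [array([ 536.7, -241.1]), array([13.5,  3.9]), np.float64(69.3)]
brass [242 211   4  10  25] [array([ 552.1, -268.3]), array([ 3.8, 11.9]), np.float64(70.9)]
brass [245 244   4   8  19] [array([ 593.3, -278.7]), array([ 3.9, 10. ]), np.float64(70.4)]
brass [261 202   5   9  11] [array([ 546.9, -240.4]), array([10.4,  3.3]), np.float64(9.1)]
```

The new fuse is out of the rack (that spot now shows blue) and the brown one is still there. I'll use the last picture view for the block and the held fuse.

```bash
python3 - <<'E'
from h import *
im=np.load('w5.npy'); save('w5c',cv2.resize(im[145:295,190:390],None,fx=4,fy=4,interpolation=cv2.INTER_CUBIC))
E
```

View pics/w5c.png

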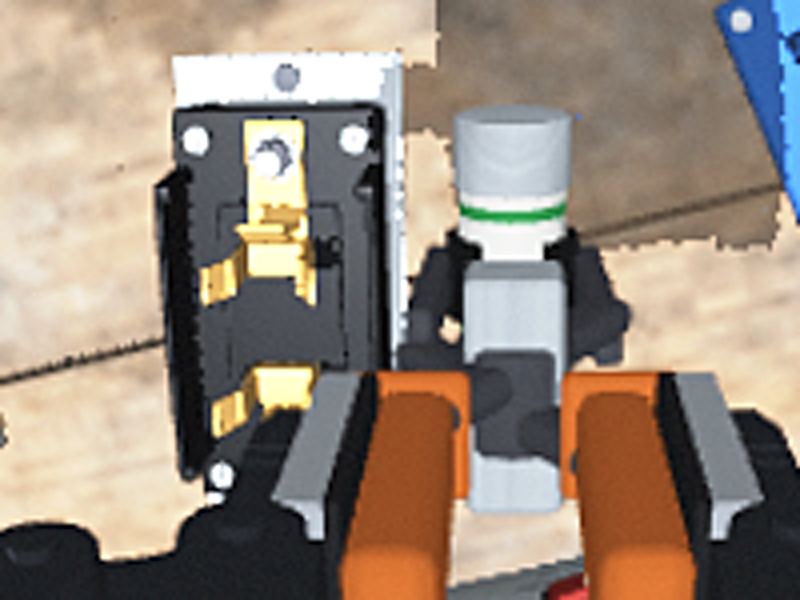

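The crop shows the fuse held square in the jaws: outer rim at (318.3,171.3–181) and upper green band at v≈198. The block's plate corners are (233.3,159.3) and (290.5,158.8), with its right edge passing through (291.2,231).

```bash
python3 - <<'E'
from h import *
st=read_state(); T=R.from_rotvec(st['orientation']).as_matrix(); e=np.array(st['eef_pos']); print(e*1000,'yaw',np.degrees(np.arctan2(T[1,1],T[0,1]))-90)
px=lambda cu,cv:(190+cu/4,145+cv/4)
a,b,c,hole=[plane('wrist',*px(*q),.004,st)[:2]*1000 for q in((173,57),(402,55),(405,345),(287,77))]
d=c-b; print('plate',a,b,hole,np.hypot(*(b-a)),'yaw',np.degrees(np.arctan2(d[1],d[0])), 'yaw2',np.degrees(np.arctan2(-(b-a)[0],(b-a)[1])))
for y in(-14.2,-14.7):
    y=np.radians(y);x=np.array([np.cos(y),np.sin(y)]); print('centre',(a+b)/2+84*x)
l=[plane('wrist',*px(*q),.062,st)[:2]*1000 for q in((203,287),(218,418),(240,283),(245,412))]; print('leaves',l)
deck=[plane('wrist',*px(*q),.03,st)[:2]*1000 for q in((195,140),(354,138),(222,474))]; print('deckscrews',deck)
# fuse in tool frame
for fz in(.0794,.083):
    f=[]
    for (u,v),dz in((px(513,105),11),(px(513,143),-11),(px(513,213),-10),(px(513,193),-11)):
        p=plane('wrist',u,v,e[2]-fz-dz/1000,st); f.append(((T.T@(p-e))*1000).round(1)[:2])
    print(fz,'tool xy: rim low,rim top,band,cap inner',f)
E
```

```text
[ 529.91292754 -167.28672705  269.75740228] yaw -14.775530077284742
plate [ 486.18422815 -276.087857  ] [ 506.89690172 -200.24847053] [ 503.65831198 -239.79203581] 78.61696627472996 yaw -15.538914619906029 yaw2 -15.275652896007665
centre [ 577.97397432 -258.77398418]
centre [ 577.79105616 -259.48383111]
leaves [array([ 552.28498404, -271.52491427]), array([ 594.674791  , -281.47200473]), array([ 553.96246153, -259.8324452 ]), array([ 594.7480567 , -272.20668858])]
deckscrews [array([ 512.47912192, -269.29151548]), array([ 525.59020801, -219.01718984]), array([ 627.3817127 , -299.50367719])]
0.0794 tool xy: rim low,rim top,band,cap inner [array([27.2, -0.8]), array([24.3, -0.7]), array([11.5, -0.8]), array([15.4, -0.7])]
0.083 tool xy: rim low,rim top,band,cap inner [array([26.6, -0.8]), array([23.6, -0.7]), array([10.6, -0.8]), array([14.5, -0.8])]
```

```bash
python3 -m pendant '[[0.7,[15,-30,0],0],[0.7,[16,-32,0],0],[0.7,[15.6,-30,-30],0],[0.7,[0,0,-45],0],[0.7,[0,0,-30],0],[0.7,[0,0,0],0],[0.7,[0,0,0],0]]' 40;  python3 -m pendant '[[0.7,[0,0,-5],0],[0.7,[0,0,-5],0],[0.7,[0,0,0],0]]'
```

```text
time: 10.82
eef_pos: [0.5771, -0.26, 0.1662]
orientation: [0.406, 3.114, -0.001]
contact_force: [-0.3, 0.4, -0.7]
finger_gap: 0.0342
gripper_force: 40.3
time: 11.2
eef_pos: [0.5763, -0.2602, 0.1546]
orientation: [-0.407, -3.115, 0.0]
contact_force: [-0.6, 0.5, -2.0]
finger_gap: 0.0345
gripper_force: 40.3
```

```bash
python3 -m pendant '[[0.7,[0,0.5,-3],0],[0.7,[0,0,-2],0],[0.7,[0,0,0],0]]';  python3 -m pendant '[[0.7,[0,0,-3],0],[0.7,[0,0,0],0]]';  python3 -m pendant '[[0.7,[0,0,-3],0],[0.7,[0,0,0],0]]'
```

```text
time: 11.58
eef_pos: [0.5763, -0.2597, 0.1496]
orientation: [-0.407, -3.115, 0.0]
contact_force: [-0.1, -0.5, -1.7]
finger_gap: 0.034
gripper_force: 40.3
time: 11.82
eef_pos: [0.5763, -0.2597, 0.1465]
orientation: [-0.407, -3.115, 0.0]
contact_force: [0.2, 0.3, -1.9]
finger_gap: 0.0344
gripper_force: 40.3
time: 12.08
eef_pos: [0.5763, -0.2597, 0.1435]
orientation: [-0.407, -3.115, 0.0]
contact_force: [0.3, 0.4, -2.3]
finger_gap: 0.0342
gripper_force: 40.3
```

```bash
for i in 1; do python3 -m pendant '[[0.7,[0,0,-3],0],[0.7,[0,0,0],0]]' | grep -E 'eef|contact|gap';  python3 -m pendant '[[0.7,[0,0,-2],0],[0.7,[0,0,0],0]]'| grep -E 'eef|contact|gap'; python3 -m pendant '[[0.7,[0,0,-2],0],[0.7,[0,0,0],0]]'| grep -E 'eef|contact|gap|ori'; done
```

```text
eef_pos: [0.5765, -0.2595, 0.1406]
contact_force: [0.4, 2.1, -0.3]
finger_gap: 0.0339
eef_pos: [0.5766, -0.2596, 0.1389]
contact_force: [1.0, 2.5, 2.8]
finger_gap: 0.0339
eef_pos: [0.5766, -0.2596, 0.1369]
orientation: [0.407, 3.115, 0.0]
contact_force: [0.5, 3.2, 6.1]
finger_gap: 0.034
```

```bash
f(){ grep -E 'eef|contact|gap' | tr '\n' ' '; echo; }; python3 -m pendant '[[0.7,[0.2,0.8,-2],0],[0.7,[0,0,0],0]]' |f;  python3 -m pendant '[[0.7,[0,0,-2],0],[0.7,[0,0,0],0]]'|f; python3 -m pendant '[[0.7,[0,0,-2],0],[0.7,[0,0,0],0]]'|f
```

```text
eef_pos: [0.5767, -0.2593, 0.1351] contact_force: [-0.3, 1.3, 7.1] finger_gap: 0.0343 
eef_pos: [0.5768, -0.2593, 0.1331] contact_force: [0.6, 0.8, 7.9] finger_gap: 0.0341 
eef_pos: [0.5768, -0.2593, 0.1311] contact_force: [0.8, 0.0, 7.9] finger_gap: 0.0339
```

```bash
f(){ grep -E 'eef|contact|gap' | tr '\n' ' '; echo; }; python3 -m pendant '[[0.7,[0,0,-1.5],0],[0.7,[0,0,0],0]]' |f;  python3 -m pendant '[[0.7,[0,0,-1.5],0],[0.7,[0,0,0],0]]'|f
```

```text
eef_pos: [0.5768, -0.2594, 0.1296] contact_force: [0.4, 0.3, 7.4] finger_gap: 0.0339 
eef_pos: [0.5768, -0.2593, 0.1281] contact_force: [0.3, 0.4, 7.2] finger_gap: 0.0341
```

```bash
f(){ grep -E 'eef|contact|gap' | tr '\n' ' '; echo; }; python3 -m pendant '[[0.7,[0,0,-1.5],0],[0.7,[0,0,0],0]]' |f;  python3 -m pendant '[[0.7,[0,0,-1.5],0],[0.7,[0,0,0],0]]'|f
```

```text
eef_pos: [0.5768, -0.2593, 0.1266] contact_force: [0.6, 0.3, 5.9] finger_gap: 0.034 
eef_pos: [0.5769, -0.2593, 0.1252] contact_force: [0.7, 0.5, 9.5] finger_gap: 0.0341
```

```bash
f(){ grep -E 'eef|contact|gap' | tr '\n' ' '; echo; }; python3 -m pendant '[[0.7,[0,0,-1.5],0],[0.7,[0,0,0],0]]' |f;  python3 -m pendant '[[0.7,[0,0,-1.5],0],[0.7,[0,0,0],0]]'|f
```

```text
eef_pos: [0.5769, -0.2594, 0.1239] contact_force: [-0.9, 1.4, 11.3] finger_gap: 0.0343 
eef_pos: [0.577, -0.2594, 0.1226] contact_force: [-1.0, 1.2, 14.4] finger_gap: 0.0342
```

```bash
f(){ grep -E 'eef|contact|gap' | tr '\n' ' '; echo; }; python3 -m pendant '[[0.7,[0,0,-1.3],0],[0.7,[0,0,0],0]]' |f;  python3 -m pendant '[[0.7,[0,0,-1],0],[0.7,[0,0,0],0],[0.7,[0,0,0],0]]'|f
```

```text
eef_pos: [0.5771, -0.2594, 0.1215] contact_force: [-0.8, 1.0, 17.1] finger_gap: 0.0337 
eef_pos: [0.5771, -0.2595, 0.1207] contact_force: [-1.8, 1.1, 20.5] finger_gap: 0.0342
```

Push is about 22 N with the load rising at the buffer rate, so the fuse is home. I'll ease off until nearly no load and then open the tongs.

```bash
f(){ grep -E 'eef|contact|gap' | tr '\n' ' '; echo; }; python3 -m pendant '[[0.7,[0,0,2.5],0],[0.7,[0,0,2.5],0],[0.7,[0,0,2],0],[0.7,[0,0,0],0]]' |f;  python3 -m pendant '[[0.59,[0,0,0.5],0],[0.56,[0,0,0],0],[0.52,[0,0,0],0],[0.485,[0,0,0],0],[0.485,[0,0,0],0],[0.485,[0,0,0],0]]'|f
```

```text
eef_pos: [0.5768, -0.2593, 0.1268] contact_force: [1.2, -1.1, 4.8] finger_gap: 0.0341 
eef_pos: [0.5765, -0.2589, 0.1269] contact_force: [-0.3, -0.7, -1.6] finger_gap: 0.044
```

```bash
f(){ grep -E 'eef|contact|gap|forc' | tr '\n' ' '; echo; }; python3 -m pendant '[[0.485,[0,0,4],0],[0.485,[0,0,0],0]]' |f;  python3 -m pendant '[[0.485,[0,0,4],0],[0.485,[0,0,4],0],[0.485,[0,0,0],0]]'|f; python3 -m pendant '[[0.485,[0,0,10],0],[0.485,[0,0,20],0],[0.485,[0,0,40],0],[0.485,[0,0,45],0],[0.485,[0,0,30],0],[0.485,[0,0,0],0]]'|f
```

```text
eef_pos: [0.5767, -0.259, 0.1314] contact_force: [-0.2, -0.1, -1.5] finger_gap: 0.0439 gripper_force: 4.3 
eef_pos: [0.5767, -0.259, 0.1394] contact_force: [-0.0, 0.1, -1.1] finger_gap: 0.0444 gripper_force: 4.3 
eef_pos: [0.5771, -0.2591, 0.2865] contact_force: [0.1, -0.5, -2.1] finger_gap: 0.0443 gripper_force: 4.3
```

```bash
python3 -m pendant '[[0.485,[-16,30,0],0],[0.485,[-16,31,-8],0],[0.485,[-15,30,-8],0],[0.485,[0,0,0],0],[0.485,[0,0,0],0]]' | grep eef
python3 - <<'E'
from h import *
st=read_state(); im=read_camera('wrist'); np.save('w6.npy',im); h=cv2.cvtColor(im,cv2.COLOR_RGB2HSV)
print(st['eef_pos'])
g=(h[...,0]>45)&(h[...,0]<85)&(h[...,1]>60)&(h[...,2]>60); g[:,:200]=0;g[:,345:]=0;g[:140]=0;g[275:]=0
n,l,t,ce=cv2.connectedComponentsWithStats(g.astype(np.uint8))
for i in range(1,n):
    if t[i,4]>3: print('green',t[i],ce[i],(plane('wrist',*ce[i],.055,st)*1000).round(1))
m=(h[...,1]<50)&(h[...,2]>120);m[:,:238]=0;m[:,285:]=0;m[:168]=0;m[262:]=0
n,l,t,ce=cv2.connectedComponentsWithStats(m.astype(np.uint8))
for i in range(1,n):
    if t[i,4]>15:
        P=np.array([plane('wrist',*p,.05,st)[:2] for p in np.argwhere(l==i)[:,::-1]])*1000
        print('white',t[i],[np.round(q,1) for q in cv2.minAreaRect(P.astype(np.float32))])
s=read_camera('side'); 
for z in(.046,):
    c=get_calibration('side'); q,_=cv2.projectPoints(np.array([[.5772,-.26,z]]),c['rvec'],c['tvec'],np.array([[c['fx'],0,c['cx']],[0,c['fy'],c['cy']],[0,0,1]]),None); u,v=q.ravel(); print(u,v,s[int(v)-2:int(v)+3,int(u)-2:int(u)+3].mean((0,1)))
hs=cv2.cvtColor(s,cv2.COLOR_RGB2HSV); ms=((hs[...,1]<40)&(hs[...,2]>150)); r=ms[int(v)-20:int(v)+20,int(u)-25:int(u)+25]
n,l,t,ce=cv2.connectedComponentsWithStats(r.astype(np.uint8)); print([(t[i].tolist(),(ce[i]+[int(u)-25,int(v)-20]).round(1).tolist()) for i in range(1,n) if t[i,4]>8])
E
```

```text
eef_pos: [0.5296, -0.1684, 0.2679]
[ 0.52960303 -0.16842174  0.26785799]
green [262 221   5   3   9] [264.55555556 222.44444444] [ 567.5 -247.8   55. ]
green [250 222   3   2   4] [251.  222.5] [ 563.4 -264.4   55. ]
green [254 224   4   1   4] [255.5 224. ] [ 566.6 -259.5   55. ]
green [252 240   7   3   8] [254.625 241.125] [ 588.1 -268.    55. ]
white [238 168  47   4 169] [array([ 504.2, -233.7]), array([56.2,  3.7]), np.float64(74.3)]
white [263 174  20  10  72] [array([ 518.6, -223. ]), array([22.8, 10.9]), np.float64(74.6)]
white [238 177   6   7  34] [array([ 509.8, -261.7]), array([6.3, 7.6]), np.float64(71.7)]
white [252 177  14  24 247] [array([ 525.9, -243.2]), array([16.1, 29. ]), np.float64(72.8)]
white [249 206  20  56 772] [array([ 582.9, -261.8]), array([24.2, 76.2]), np.float64(71.8)]
433.82305455030973 275.6059934743183 [246.36 252.64 239.8 ]
[([37, 0, 9, 4, 16], [449.2, 256.4]), ([13, 13, 28, 15, 194], [434.4, 274.1]), ([47, 16, 3, 5, 14], [456.1, 272.9]), ([44, 20, 6, 4, 11], [454.3, 276.7]), ([1, 27, 4, 4, 15], [410.6, 283.4]), ([43, 38, 7, 2, 10], [454.6, 293.7])]
```

The fuse sits in the block: the side view has the white tube at (434,274) against a predicted home of (434,276), and both green bands show. Before heading to the stand, I'll compare the pivot block's place in the gripper now with just after pick-up.

```bash
python3 - <<'E'
from h import *
for n in('w3','w5','w6'):
    im=np.load(n+'.npy'); h=cv2.cvtColor(im,cv2.COLOR_RGB2HSV)
    o=((h[...,0]<18)|(h[...,0]>175))&(h[...,1]>150)&(h[...,2]>70); o[:230]=0;o[:,:250]=0;o[:,390:]=0;o[330:]=0
    k,l,t,ce=cv2.connectedComponentsWithStats(o.astype(np.uint8)); i=np.argsort(-t[1:,4])[:2]+1; print(n,'handles',t[i].tolist())
    g=(h[...,1]<45)&(h[...,2]>120)&(h[...,2]<230); g[:195]=0;g[285:]=0;g[:,:298]=0;g[:,338:]=0
    k,l,t,ce=cv2.connectedComponentsWithStats(g.astype(np.uint8)); i=np.argsort(-t[1:,4])[:3]+1; print(n,'steel',t[i].tolist(),ce[i].round(1).tolist())
E
```

```text
w3 handles [[330, 237, 46, 80, 2353], [262, 238, 41, 81, 2210]]
w3 steel [[302, 209, 27, 38, 648], [298, 251, 30, 34, 582], [333, 283, 4, 2, 5]] [[315.5, 221.6], [311.6, 270.5], [334.4, 283.6]]
w5 handles [[327, 238, 37, 77, 2001], [275, 237, 33, 78, 1882]]
w5 steel [[305, 199, 27, 40, 564], [306, 252, 26, 23, 286], [303, 275, 22, 10, 109]] [[318.3, 220.3], [317.9, 266.4], [313.9, 280.6]]
w6 handles [[263, 237, 42, 80, 2308], [333, 237, 43, 80, 2306]]
w6 steel [[306, 209, 26, 38, 607], [306, 250, 26, 25, 347], [305, 278, 21, 7, 78]] [[318.9, 221.4], [317.7, 266.2], [314.3, 281.7]]
```

```bash
python3 -m pendant '[[0.485,[0,30,2],0],[0.485,[0,50,0],2],[0.485,[-5,55,0],3],[0.485,[-5,55,0],3],[0.485,[-5,55,0],3],[0.485,[-5,55,0],3.8],[0.485,[-5,55,0],0],[0.485,[-5,45,0],0],[0.485,[-4,26.9,-15],0],[0.485,[0,0,-25],0],[0.485,[0,0,0],0],[0.485,[0,0,0],0]]'
cat > m3.py <<'E'
from h import *
st=read_state(); im=read_camera('wrist'); np.save('w7.npy',im); h=cv2.cvtColor(im,cv2.COLOR_RGB2HSV)
T=R.from_rotvec(st['orientation']).as_matrix(); print(st['eef_pos'],'yaw',np.degrees(np.arctan2(T[1,1],T[0,1]))-90,'tilt',T[:2,2])
# foot: unsaturated/bluish-grey vs brown wood; row-wise extents
f=((im[...,2].astype(int)-im[...,0])>=-5)&(h[...,2]>60)
for v in range(130,205,8):
    r=np.flatnonzero(f[v,240:400])+240
    d=np.flatnonzero(np.diff(r)>2); segs=np.split(r,d+1); print(v,[(int(s[0]),int(s[-1])) for s in segs if len(s)>4])
g=(h[...,1]<45)&(h[...,2]>120)&(h[...,2]<230); g[:195]=0;g[285:]=0;g[:,:298]=0;g[:,338:]=0
k,l,t,ce=cv2.connectedComponentsWithStats(g.astype(np.uint8)); i=np.argsort(-t[1:,4])[:2]+1; print('steel',t[i].tolist())
E
python3 m3.py
```

```text
time: 20.55
eef_pos: [0.4962, 0.2586, 0.2308]
orientation: [0.004, 3.141, 0.0]
contact_force: [0.0, -0.7, -0.5]
finger_gap: 0.044
gripper_force: 4.3
[0.49618832 0.2585728  0.2307697 ] yaw -0.13825530720765755 tilt [0.00078702 0.00017056]
130 []
138 []
146 [(282, 356)]
154 [(282, 356)]
162 [(282, 355)]
170 [(282, 355)]
178 [(282, 355)]
186 [(282, 355)]
194 [(283, 355)]
202 [(283, 295), (304, 332), (341, 354)]
steel [[298, 251, 40, 34, 758], [306, 209, 26, 38, 642]]
```

The stand's foot is centred at u=318.7 under the pivot block at 318.9, so I'm aligned and can lower.

```bash
f(){ grep -E 'eef|contact|gap' | tr '\n' ' '; echo; }; python3 -m pendant '[[0.485,[0,0,-20],0],[0.485,[0,0,-30],0],[0.485,[0,0,-30],0],[0.485,[0,0,-16],0],[0.485,[0,0,0],0]]' |f;  python3 -m pendant '[[0.485,[0,0,-6],0],[0.485,[0,0,0],0]]'|f; python3 -m pendant '[[0.485,[0,0,-5],0],[0.485,[0,0,0],0]]'|f
```

```text
eef_pos: [0.4957, 0.2587, 0.134] contact_force: [-0.3, 1.2, -0.6] finger_gap: 0.0439 
eef_pos: [0.4957, 0.259, 0.1283] contact_force: [0.4, 0.2, -0.9] finger_gap: 0.0442 
eef_pos: [0.4955, 0.2589, 0.1228] contact_force: [0.1, 0.3, -1.0] finger_gap: 0.0439
```

```bash
f(){ grep -E 'eef|contact|gap' | tr '\n' ' '; echo; }; python3 -m pendant '[[0.485,[0,0,-4],0],[0.485,[0,0,0],0]]' |f;  python3 -m pendant '[[0.485,[0,0,-4],0],[0.485,[0,0,0],0]]'|f; python3 -m pendant '[[0.485,[0,0,-3],0],[0.485,[0,0,0],0]]'|f
```

```text
eef_pos: [0.4954, 0.2589, 0.1187] contact_force: [-0.8, -0.6, -0.6] finger_gap: 0.0443 
eef_pos: [0.4954, 0.2589, 0.1146] contact_force: [0.5, 0.3, -1.2] finger_gap: 0.0442 
eef_pos: [0.4955, 0.2589, 0.1118] contact_force: [-0.8, 0.3, -1.7] finger_gap: 0.0439
```

```bash
f(){ grep -E 'eef|contact|gap' | tr '\n' ' '; echo; }; python3 -m pendant '[[0.485,[0,0,-2],0],[0.485,[0,0,0],0]]' |f;  python3 -m pendant '[[0.485,[0,0,-2],0],[0.485,[0,0,0],0]]'|f; python3 -m pendant '[[0.485,[0,0,-2],0],[0.485,[0,0,0],0]]'|f
```

```text
eef_pos: [0.4955, 0.2589, 0.1098] contact_force: [-1.2, 0.2, -0.9] finger_gap: 0.0437 
eef_pos: [0.4955, 0.2589, 0.1078] contact_force: [-0.2, 0.0, -0.6] finger_gap: 0.0438 
eef_pos: [0.4957, 0.259, 0.106] contact_force: [0.5, 0.6, 0.3] finger_gap: 0.0439
```

```bash
f(){ grep -E 'eef|contact|gap|forc' | tr '\n' ' '; echo; }; python3 -m pendant '[[0.485,[0,0,-1],0],[0.485,[0,0,0],0]]' |f;  python3 -m pendant '[[0.45,[0,0,0],0],[0.42,[0,0,0],0],[0.36,[0,0,0],0],[0.3,[0,0,0],0],[0.3,[0,0,0],0]]'|f; python3 -m pendant '[[0.3,[0,0,10],0],[0.3,[0,0,30],0],[0.3,[0,0,45],0],[0.3,[0,0,45],0],[0.3,[-20,0,30],0],[0.3,[-8,-10,3],0],[0.3,[0,0,0],0]]'|f
python3 - <<'E'
from h import *
st=read_state(); im=read_camera('wrist'); h=cv2.cvtColor(im,cv2.COLOR_RGB2HSV)
org=((h[...,0]<18)|(h[...,0]>175))&(h[...,1]>150)&(h[...,2]>70); org[:180]=0;org[245:]=0;org[:,:280]=0;org[:,380:]=0
k,l,t,ce=cv2.connectedComponentsWithStats(org.astype(np.uint8)); i=np.argsort(-t[1:,4])[:2]+1; print(st['eef_pos'],t[i].tolist())
for j in i:
    P=np.array([plane('wrist',*p,.15,st)[:2] for p in np.argwhere(l==j)[:,::-1]])*1000; print(P.min(0),P.max(0))
t=read_camera('top'); a=np.load('top0.npy'); 
print('tongs diff',np.abs(t[200:228,258:295].astype(int)-a[200:228,258:295]).mean(), 'brown',t[194:199,390:395].mean((0,1)))
ht=cv2.cvtColor(t,cv2.COLOR_RGB2HSV); g=(ht[...,1]<50)&(ht[...,2]>170); g[:,:456]=0;g[:,482:]=0;g[:174]=0;g[212:]=0
k,l,s,ce=cv2.connectedComponentsWithStats(g.astype(np.uint8)); 
for i in range(1,k):
    if s[i,4]>20: print('fuse top',s[i],ce[i],(plane('top',*ce[i],.05)*1000).round(1))
E
```

```text
eef_pos: [0.4958, 0.2591, 0.1052] contact_force: [1.5, -0.7, 4.2] finger_gap: 0.0437 gripper_force: 5.2 
eef_pos: [0.4956, 0.259, 0.105] contact_force: [0.4, 0.4, -1.3] finger_gap: 0.0597 gripper_force: 0.0 
eef_pos: [0.4675, 0.2482, 0.2682] contact_force: [0.0, -0.5, -0.6] finger_gap: 0.0598 gripper_force: 0.0 
[0.46748459 0.248207   0.26823648] [[337, 203, 22, 31, 451], [302, 203, 20, 31, 407]]
[473.25471323 263.87366819] [501.51582464 283.30169896]
[473.17904356 232.93719648] [501.26569425 249.86681077]
tongs diff 72.42599742599742 brown [81.6  66.44 61.16]
fuse top [465 177  12  22 150] [470.45333333 187.14      ] [ 580.8 -265.1   50. ]
```

The tongs hang exactly where they started (handles at the same wrist-camera pixels), the fuse is in the block and the gripper is clear. Handing in.

```bash
python3 -c "
from cell import *
print(read_state()['time']); print(hand_in())"
```

```text
25.075
the job is handed in; nothing more can be done
None
```

I used the tongs to press the new fuse home in the clips at about 22 N, left the burnt-out fuse in the rack, hung the tongs back upright in their stand, and handed in at 25.1 s; no verdict came back.

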